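Fit the dust cap and hold the collar on the shaft's flat

ROBOT

A 6-joint arm with a two-finger parallel gripper is mounted at the origin on a cart in front of the work surface, level with it; the furniture and walls round the work are solid. World frame = base frame: x ahead of the robot, y to its left, z up, the work surface at z = 0. Lengths are in m, angles in rad, forces in N, time in s.
With the tool pointing down it reaches from about 0.225 to 0.875 m from the base axis. Payload 3.4 kg.
Tool frame: the origin (TCP) lies at the very end of the fingers, on their centre line; the grasp point (between the pads) lies 19 mm behind it; z points along the fingers, y is the line along which they close (so a half turn about z gives the same grasp; the last joint's range is limited). The gripper opens to 85 mm and grips with 20 to 120 N. Pads are 22 mm wide; open, the fingers measure 114 mm over their backs; the gripper's body (76 mm by 85 mm) begins 54 mm behind the grasp point. The pads swing forward as they close: fully open they stand 13 mm farther back than shut.
Start: joints at [-1.448, 0.276, 1.505, -0, 1.361, -0.121], TCP at [0.139, -0.558, 0.231] pointing down, gripper open.
Joint ranges: [-2.89, 2.89], [-0.75, 2.08], [0.22, 2.7], [-1.18, 4.32], [0.11, 2.71], [-2.7, 2.7]. Speed limits (rad/s): [2.57, 2.57, 3.14, 3.14, 3.14, 3.14].

INTERFACE

Orientations are given as a unit quaternion [w, x, y, z].
In Python, from rig import manip, eyes gives the robot as it stands.
- The arm moves only by the tool servo_tool, never from a script. Its argument "series" is text: rows parted by semicolons, each of 7 numbers parted by spaces: the shift along the tool's x, y, z in m, then the turn, a rotation vector about the tool's x, y, z in degrees, then the closure, from 0 (fully open) to 1 (shut). In form: dx dy dz ax ay az fingers; .... A call has 1 to 5 rows; each row is the pose to reach, as a shift and turn from the pose commanded when the call began, along the tool's axes at that moment; what a row does not reach only later rows make up. A row lasts 1/10 s, in which the tool goes at most 50 mm and 8.59 degrees, less where a joint would pass 70% of its speed; a pose out of reach is approached as far as the arm can. A call with a gripper value outside its range is refused whole. The fingers move at their own pace and stop on an object; "squeeze" is the grip in N (left out, the last holds). Time passes only in rows, so rows that repeat a pose let the fingers close. It gives the time, the measured TCP pose, the force, the opening and the grip force at its end, in the units of the state.
- manip.get_state(): the state, without advancing time (a new reading comes with each control period).
- eyes.get_image(name): name is "side" or "top" or "wrist"; returns the picture (384x512x3 uint8, red, green, blue); there is no depth.
- eyes.camera_info(name): a dict with "fx", "fy", "cx", "cy" (pixels), "eye" and "orientation" of the camera in the world. Camera axes: x right, y down, z forward; pixel columns grow to the right and rows downward; lengths in m; the calibration is good to about 2 mm. A picture is of the moment at which its call begins: read the wrist's pose just before it. camera_info takes no time and is no camera call; for the wrist camera it gives the pose at the moment of the call.
- manip.sign_off(): hands the job in; it is judged then, once.
The state is a dict: "clock": time; "qpos": joint angles; "qd": joint speeds; "effort": joint torques, N m; "position": TCP position; "ee_rot": TCP orientation; "contact_force": force on the tool from outside, world axes, zero at the start; "moment": the same for the moment, N m; "width": finger opening in m; "gripper_force": force on a finger pad.
Only numpy, scipy, OpenCV 4.12 (cv2) and the standard library are available. Lean on these libraries where they do the work, as an engineer would, in place of code of your own. Each camera call takes 0.05 s, during which the arm holds its last target. There are 200 camera calls.

TASK

Slip the loose dust cap over the drive unit's shaft so that it nests fully down on the matching cap already there, and let go of it. Then turn the shaft until its flat faces the two-post fork on the unit, and slide the collar with the thumb screw down the shaft, the screw lying on the flat and passing between the fork posts, until it is fully home on the cap. Finish still gripping the collar there (do not let go), with the flat facing the fork, and leave the plain ring and the other loose things where they are.

Things in the scene. Friction and masses are not known exactly. Their poses are not given: they have to be found in the camera images.
- drive: Drive unit fixed to the worktop: grey block 130 (x) x 110 (y) x 30 mm high. Origin: centre of the underside, z up along the shaft axis; its front is -x. On top sits a fixed steel dust cap (flared skirt 61 mm wide at the foot, hub 42 mm diameter, hub top 56 mm above the worktop) with the upright shaft through it.
- fork (a point): Middle of the fork at the front of the drive unit, 77 mm above the worktop, 40 mm from the shaft axis: two aluminium posts, 6 x 7 mm thick, 18 mm gap between them, tops 82 mm above the worktop.
- shaft (a joint): Angle of the shaft, rad, counter-clockwise from above; 0: flat faces the fork. Starts at 0.7 to 1.45; light friction (0.04 N m), stays where left, range +-2. Steel, 24 mm diameter, one flat along its whole visible length 6 mm from the axis (18 mm thick across the flat).
- shaft_top (a point): Centre of the shaft's top end, 110 mm above the worktop; the last 4 mm are chamfered. 54 mm of shaft stand above the fixed cap, 42 mm above the loose cap once that is nested.
- drive_axis (a point): Point on the shaft axis 68 mm above the worktop: the height of the nested loose cap's hub top, on which the collar sits.
- cap: Loose steel dust cap, 26 mm high, about 90 g, shaped like the fixed one: hub 42 mm diameter (16 to 26 mm above its underside; grip here), plate 51 mm wide (14 to 16 mm), below it a hollow flared skirt 61 mm wide at the foot; through hole 29 mm. Origin: centre of its underside, z up. Nested, the origin is 42 mm above the worktop.
- collar: Loose dark steel shaft collar lying flat: ring 42 mm outside, bore 27 mm, 18 mm high, about 140 g. Origin: centre of its underside, z up. A thumb screw sticks out along its -x; grip the ring along its y. Home on the nested cap, the origin is 68 mm above the worktop and the axes match the drive unit's.
- collar_screw (a point): Middle of the thumb screw's knurled head (13 mm diameter, 10 mm long), 51 mm from the collar's axis, 9 mm above its underside; the neck is 8 mm thick. Inside, the screw's 6 mm tip reaches to 7.8 mm from the axis, so the collar passes only with the screw on the shaft's flat.
- plain_ring: Plain dark steel ring without screw, 42 mm diameter, 18 mm high; not needed, leave it.
- cork: Cork stopper, 34 mm diameter, 26 mm high; leave it.
- vial_4: Small vial with a screw cap, 22 mm diameter, 48 mm high; leave it.
- screwdriver: Screwdriver, 178 mm long, lying; leave it.
- petri_dish: Petri dish, 62 mm diameter, 14 mm high; leave it.

How it is judged:
By the outcome, as a careful person would: the job done as asked, in the order asked, and still so for the second after the job is handed in, while the arm keeps its last pose, push and grip.
It also fails if it takes over 61 s, if anything falls off the work surface, if the arm or the gripper's body presses on something with over 40 N, if the wrist force passes 120 N, or if a joint passes its speed limit or range.

## Working session

There is one attempt and no reset: what is moved stays moved. The work goes in short steps, Python scripts to look and compute and a tool call to move; the robot and the scene stay as the last step left them, time stands still between calls to the robot, and variables do not carry over. Pictures are saved under pics/ and viewed, at most 10 in all, crops included, and the job is handed in when it is done.

Besides the shell and the picture viewer there is one more tool, called after "Call:" in YAML: its name, and indented under it one key for each argument. servo_tool: Moves the arm, as the interface text tells. Its arguments: {"type":"object","properties":{"series":{"type":"string"},"squeeze":{"type":"number"}},"required":["series"]}

```bash
mkdir -p pics; ls; cat > h.py <<'E'
import numpy as np, cv2
from scipy.spatial.transform import Rotation as R
from rig import manip, eyes
def cam(n):
    c=eyes.camera_info(n); q=np.array(c["orientation"],float)
    M=q if q.shape==(3,3) else R.from_quat(q,scalar_first=True).as_matrix()
    return c,M,np.array(c["eye"])
def shot(n,f):
    c=cam(n); im=eyes.get_image(n); cv2.imwrite(f"pics/{f}.png",im[:,:,::-1]); return c,im
def ray(C,u,v):
    c,M,e=C; d=M@np.array([(u-c["cx"])/c["fx"],(v-c["cy"])/c["fy"],1]); return e,d/np.linalg.norm(d)
def onz(C,u,v,z):
    e,d=ray(C,u,v); return e+d*(z-e[2])/d[2]
def proj(C,p):
    c,M,e=C; q=M.T@(np.array(p)-e); return np.array([c["fx"]*q[0]/q[2]+c["cx"],c["fy"]*q[1]/q[2]+c["cy"]])
def tri(rs):
    A=np.zeros((3,3));b=np.zeros(3)
    for e,d in rs:
        P=np.eye(3)-np.outer(d,d);A+=P;b+=P@e
    p=np.linalg.solve(A,b); return p,[np.linalg.norm(np.cross(p-e,d)) for e,d in rs]
E
python3 - <<'E'
from h import *
ims=[]
for n in("top","side","wrist"):
    C,im=shot(n,n+"0"); print(n,C[0]); ims.append(im)
cv2.imwrite("pics/ts.png",cv2.resize(np.hstack(ims[:2]),(800,300))[:,:,::-1])
s=manip.get_state();print(s)
E
```

```text
pics
top {'fx': 452.8684905531424, 'fy': 452.8684905531424, 'cx': 256.65923002807244, 'cy': 192.44055385078747, 'eye': array([ 0.35709634, -0.02057916,  1.21975791]), 'orientation': array([-0.06138983,  0.70717013, -0.70225726,  0.05455667])}
side {'fx': 430.0221468576213, 'fy': 430.0221468576213, 'cx': 248.56110399855626, 'cy': 181.44589773077828, 'eye': array([0.28964264, 0.95446184, 0.59687113]), 'orientation': array([ 0.06619038, -0.10590608,  0.8395976 , -0.52865736])}
wrist {'fx': 281.3981149734689, 'fy': 281.3981149734689, 'cx': 253.97376720550312, 'cy': 190.7341016067898, 'eye': array([ 0.21797039, -0.53833021,  0.37237568]), 'orientation': array([ 0.12699737,  0.77759275, -0.60767356, -0.09976989])}
{'clock': 0.15, 'qpos': array([-1.44796728e+00,  2.76462234e-01,  1.50580034e+00,  1.13372855e-06,
        1.36072057e+00, -1.20969483e-01]), 'qd': array([ 5.32974609e-04, -1.76408090e-03, -4.42353908e-03,  2.63066472e-05,
       -6.14898878e-04, -2.25899697e-03]), 'effort': array([ 1.11360176e-03, -4.17143333e+01, -2.46032220e+01, -8.83747612e-05,
        7.63712655e-03,  5.31329306e-06]), 'position': array([ 0.13876495, -0.55761387,  0.23064803]), 'ee_rot': array([-6.95246939e-04,  9.92579255e-01,  1.21597451e-01, -9.21097329e-08]), 'contact_force': array([-0.24410811, -0.87225021,  0.05374571]), 'moment': array([-0.04824204,  0.01836708,  0.0240883 ]), 'gripper_force': 0.0, 'width': 0.08568864697452484}
```

View pics/top0.png

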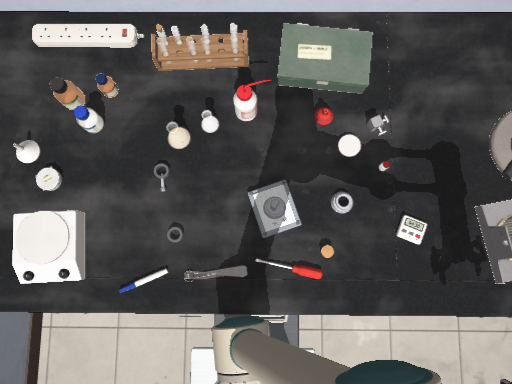

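View pics/side0.png

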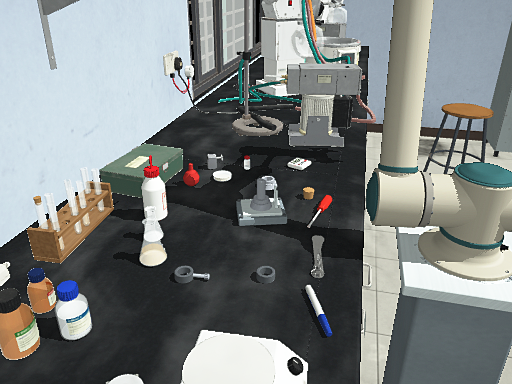

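The top view shows the drive at (273,208), the cap at (342,203), the collar at (162,172) with its screw pointing down to (162,188), and the plain ring at (175,235). The side view shows the collar at (184,273) with its screw to the right, and the drive at (262,205) with the cap partly behind it.

```bash
python3 - <<'E'
from h import *
t=cv2.imread("pics/top0.png"); s=cv2.imread("pics/side0.png")
f=lambda im,x,y,w,h:cv2.resize(im[y:y+h,x:x+w],(400,300),interpolation=cv2.INTER_CUBIC)
a=np.vstack([np.hstack([f(t,240,165,128,96),f(t,130,155,80,60)]),np.hstack([f(s,225,160,80,60),f(s,160,250,80,60)])])
cv2.imwrite("pics/crop1.png",a)
C=cam("top")
for n,u,v,z in(("drive",273,208,.05),("cap",342,203,.026),("collar",162,171,.018),("screw",162,188,.009),("dish",349,145,.01),("vial",386,165,.04),("cork",327,251,.02)): print(n,onz(C,u,v,z).round(3))
print(proj(cam("side"),onz(C,342,203,.026)),R.from_quat(manip.get_state()["ee_rot"],scalar_first=True).as_matrix().round(3))
E
```

```text
drive [ 0.51  -0.051  0.05 ]
cap [ 0.528 -0.235  0.026]
collar [0.614 0.249 0.018]
screw [0.568 0.249 0.009]
dish [ 0.691 -0.261  0.01 ]
vial [ 0.629 -0.352  0.04 ]
cork [ 0.401 -0.194  0.02 ]
[268.99802614 178.58118342] [[ 0.97   0.241 -0.   ]
 [ 0.241 -0.97   0.001]
 [ 0.    -0.001 -1.   ]]
```

View pics/crop1.png

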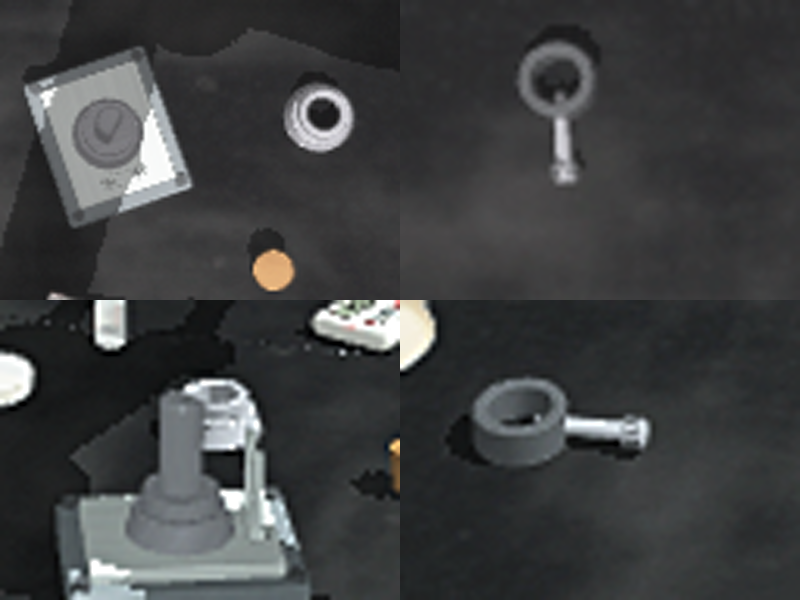

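The crops show the drive yawed about 18° with its fork on the lower side, the flat facing lower right, and clean views of the cap and collar. Next I move the wrist camera over the drive and cap.

Call:
servo_tool:
  series: "0.036 -0.03 0 0 0 -1 0;0.072 -0.06 -0.01 0 0 -2 0;0.108 -0.09 -0.015 0 0 -3 0;0.144 -0.12 -0.02 0 0 -4 0;0.18 -0.15 -0.03 0 0 -4.5 0"

```text
clock: 0.65
position: [0.2777, -0.3669, 0.2608]
ee_rot: [-0.001, 0.987, 0.16, -0.0]
contact_force: [1.8, -0.9, -0.0]
width: 0.0857
gripper_force: 0.0
```

Call:
servo_tool:
  series: "0.036 -0.03 0 0 0 0 0;0.072 -0.06 0 0 0 0 0;0.108 -0.09 0 0 0 0 0;0.14 -0.12 0 0 0 0 0;0.17 -0.15 0 0 0 0 0"

```text
clock: 1.15
position: [0.3915, -0.171, 0.2612]
ee_rot: [0.0, 0.987, 0.161, 0.0]
contact_force: [0.3, -1.0, 0.5]
width: 0.0855
gripper_force: 0.0
```

Call:
servo_tool:
  series: "0 0 0 0 0 0 0;0 0 0 0 0 0 0;0 0 0 0 0 0 0"

```text
clock: 1.45
position: [0.3907, -0.1736, 0.2612]
ee_rot: [0.0, 0.987, 0.16, -0.0]
contact_force: [-0.5, 0.2, 0.8]
width: 0.0855
gripper_force: 0.0
```

```bash
python3 - <<'E'
from h import *
s=manip.get_state();print(s["clock"],s["position"],np.abs(s["qd"]).max())
C,im=shot("wrist","w1"); print(C[0])
for n,p in(("cap",(.528,-.235,.026)),("drive",(.51,-.051,.056)),("top",(.51,-.051,.11))):print(n,proj(C,p))
cv2.imwrite("pics/w1b.png",cv2.resize(im,(800,600),interpolation=cv2.INTER_CUBIC)[:,:,::-1])
E
```

```text
1.45 [ 0.39067267 -0.17357715  0.26117644] 0.02330793218386101
{'fx': 281.3981149734689, 'fy': 281.3981149734689, 'cx': 253.97376720550312, 'cy': 190.7341016067898, 'eye': array([ 0.46815162, -0.14788366,  0.40294988]), 'orientation': array([ 0.13177825,  0.80055339, -0.57695517, -0.09418863])}
cap [335.74082396  70.87448297]
drive [181.27720563  27.54388979]
top [166.76470458  13.84846352]
```

View pics/w1b.png

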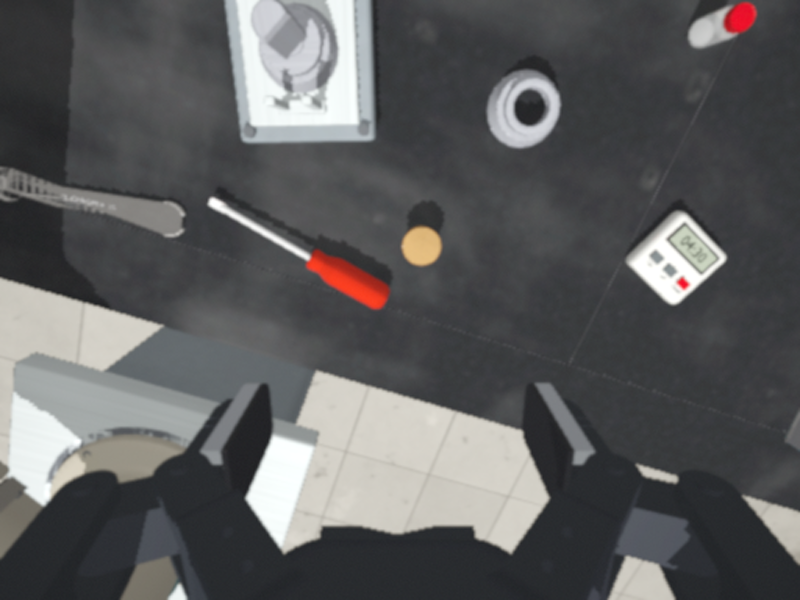

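The wrist view shows the drive at (300,60), the cap at (524,108) and the cork at (421,246), all in the doubled picture. I'll move forward about 0.15 m and measure from two places.

Call:
servo_tool:
  series: "0.045 0 0 0 0 0 0;0.09 -0.01 0 0 0 0 0;0.13 -0.02 0 0 0 0 0;0.15 -0.03 0 0 0 0 0;0.15 -0.03 0 0 0 0 0"

```text
clock: 2.0
position: [0.5256, -0.0969, 0.2605]
ee_rot: [-0.0, 0.987, 0.161, 0.0]
contact_force: [-1.1, -0.6, -0.9]
width: 0.0854
gripper_force: 0.0
```

Call:
servo_tool:
  series: "0 0 0 0 0 0 0;0 0 0 0 0 0 0;0 0 0 0 0 0 0"

```text
clock: 2.3
position: [0.5228, -0.0981, 0.2615]
ee_rot: [0.0, 0.987, 0.159, -0.0]
contact_force: [-0.4, -0.4, 0.4]
width: 0.0853
gripper_force: 0.0
```

```bash
python3 - <<'E'
from h import *
s=manip.get_state();print(s["clock"],s["position"],np.abs(s["qd"]).max())
C,im=shot("wrist","w2"); print(C[0],C[1].round(3))
import pickle; pickle.dump(C,open("pics/w2.pkl","wb"))
for n,p in(("cap",(.528,-.235,.026)),("drive",(.51,-.051,.056)),("top",(.51,-.051,.11))):print(n,proj(C,p))
c=im[60:300,110:430]
cv2.imwrite("pics/w2b.png",cv2.resize(c,(800,600),interpolation=cv2.INTER_CUBIC)[:,:,::-1])
E
```

```text
2.3 [ 0.52283466 -0.09810519  0.26148898] 0.004667125310787074
{'fx': 281.3981149734689, 'fy': 281.3981149734689, 'cx': 253.97376720550312, 'cy': 190.7341016067898, 'eye': array([ 0.60032089, -0.07258254,  0.40328215]), 'orientation': array([ 0.13153083,  0.80012419, -0.57760727, -0.0941848 ])} [[ 0.315 -0.9   -0.303]
 [-0.949 -0.298 -0.102]
 [ 0.001  0.319 -0.948]]
cap [347.00971014 185.77164503]
drive [214.76365563 162.0819668 ]
top [208.20462015 173.25243368]
```

View pics/w2b.png

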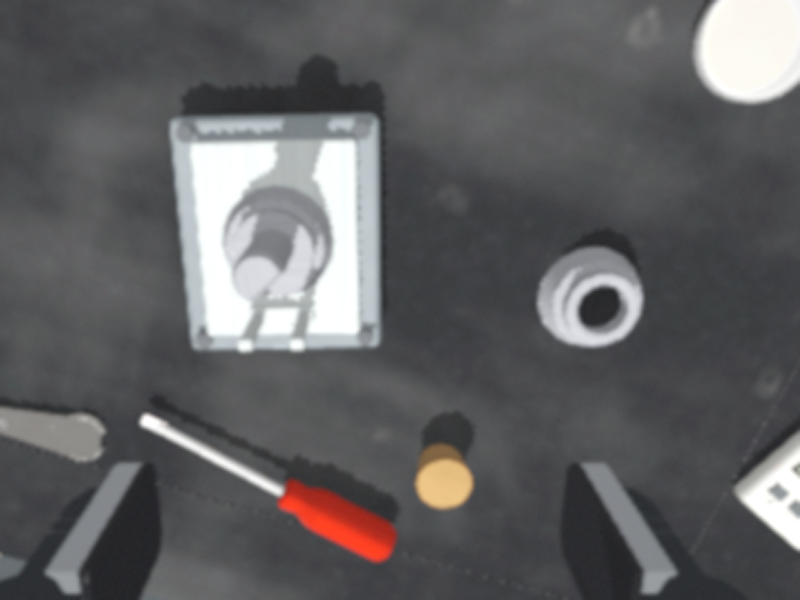

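In this view (crop ×2.5, offset 110,60) the block corners are at (172,118), (378,115), (381,348) and (193,350). The post tops are at (246,345) and (297,345), the shaft top at (257,279), and the cap hole at (602,306).

```bash
cat > m.py <<'E'
from h import *
import pickle
def hole(im,u,v,r=22,lab=""):
    g=cv2.cvtColor(im,cv2.COLOR_RGB2GRAY); k=4
    x0,y0=int(u)-r,int(v)-r
    c=cv2.resize(g[y0:y0+2*r,x0:x0+2*r],None,fx=k,fy=k,interpolation=cv2.INTER_CUBIC)
    _,m=cv2.threshold(c,0,255,cv2.THRESH_BINARY_INV+cv2.THRESH_OTSU)
    n,L,st,ce=cv2.connectedComponentsWithStats(m)
    j=min([i for i in range(1,n) if st[i,4]>60 and st[i,0]>0 and st[i,1]>0 and st[i,0]+st[i,2]<2*r*k],key=lambda i:np.hypot(*(ce[i]-r*k)))
    cs,_=cv2.findContours((L==j).astype(np.uint8),cv2.RETR_EXTERNAL,cv2.CHAIN_APPROX_NONE)
    e=cv2.fitEllipse(max(cs,key=len)); f=lambda p:(np.array(p)+.5)/k-.5+[x0,y0]
    return f(e[0]),np.array(e[1])/k
E
python3 - <<'E'
from m import *
C=pickle.load(open("pics/w2.pkl","rb")); T=cam("top"); S=cam("side")
w=cv2.imread("pics/w2.png")[:,:,::-1]; t=cv2.imread("pics/top0.png")[:,:,::-1]
P=lambda a:np.array(a)/2.5+[110,60]-.3
cor=[onz(C,*P(p),.03) for p in((172,118),(378,115),(381,348),(193,350))]
cor=np.array(cor)[:,:2]; print("cor",cor.round(4).tolist(),"mean",cor.mean(0),[np.linalg.norm(cor[i]-cor[i-1]).round(4) for i in range(4)])
ax=(cor[0]+cor[1]-cor[2]-cor[3]); ay=cor[0]+cor[3]-cor[1]-cor[2]
print("yaw",np.degrees(np.arctan2(ax[1],ax[0])),np.degrees(np.arctan2(ay[1],ay[0]))-90)
st=onz(C,*P((257,279)),.110); print("shafttop",st)
print("fork",[onz(C,*P(p),.082) for p in((246,345),(297,345))])
# top view corners (crop1: scale 3.125, off 240,165)
Q=lambda a:np.array(a)/3.125+[240,165]-.3
ct=np.array([onz(T,*Q(p),.03)[:2] for p in((27,84),(146,47),(191,186),(76,227))]); print("topcor",ct.round(4).tolist(),ct.mean(0),[np.linalg.norm(ct[i]-ct[i-1]).round(4) for i in range(4)])
for a,b in zip(((172,118),(378,115),(381,348),(193,350)),((27,84),(146,47),(191,186),(76,227))): print("tri corner",tri([ray(C,*P(a)),ray(T,*Q(b))]))
hw=hole(w,350.8,182.4); ht=hole(t,343,201,14); print(hw,ht)
print("cap w",onz(C,*hw[0],.026),"t",onz(T,*ht[0],.026),tri([ray(C,*hw[0]),ray(T,*ht[0])]))
E
```

```text
cor [[0.5577, 0.0139], [0.5921, -0.0851], [0.4732, -0.1274], [0.4385, -0.0268]] mean [ 0.51536243 -0.0563322 ] [np.float64(0.1259), np.float64(0.1048), np.float64(0.1262), np.float64(0.1064)]
yaw 19.222075478717574 19.070318250246487
shafttop [ 0.5135458  -0.05480415  0.11      ]
fork [array([ 0.47170453, -0.05697462,  0.082     ]), array([ 0.47949853, -0.08049319,  0.082     ])]
topcor [[0.5563, 0.0139], [0.5891, -0.0876], [0.4701, -0.1251], [0.435, -0.0285]] [ 0.51264307 -0.05681173] [np.float64(0.1285), np.float64(0.1066), np.float64(0.1247), np.float64(0.1028)]
tri corner (array([0.55709465, 0.01431657, 0.02683509]), [np.float64(0.00039289842666148894), np.float64(0.0003928984266615569)])
tri corner (array([ 0.59164188, -0.08689583,  0.01745835]), [np.float64(0.001406848448908948), np.float64(0.0014068484489089446)])
tri corner (array([ 0.47091934, -0.12694904,  0.02383   ]), [np.float64(0.001331025300523605), np.float64(0.0013310253005235943)])
tri corner (array([ 0.43573632, -0.02729996,  0.02422445]), [np.float64(0.0012591479750553634), np.float64(0.0012591479750553476)])
(array([349.86613655, 182.76250839]), array([15.85651875, 18.77753258])) (array([343.03606987, 201.06122208]), array([ 9.72168446, 10.69957924]))
cap w [ 0.53331384 -0.23696533  0.026     ] t [ 0.53299866 -0.23809582  0.026     ] (array([ 0.53311018, -0.23822449,  0.02378578]), [np.float64(0.0003395559049484106), np.float64(0.00033955590494842193)])
```

Measured axis is about (0.514,-0.0555) with yaw 19°, and the cap is at (0.533,-0.2375) with its rim at about 25 mm. These are consistent with the text. Now going over the cap.

Call:
servo_tool:
  series: "-0.012 0.046 0.015 0 0 0 0;-0.024 0.092 0.03 0 0 0 0;-0.034 0.134 0.06 0 0 0 0;-0.034 0.1355 0.1 0 0 -0.5 0;-0.034 0.1355 0.13 0 0 -0.5 0"

```text
clock: 2.85
position: [0.5331, -0.2383, 0.1294]
ee_rot: [-0.0, 0.987, 0.163, -0.001]
contact_force: [-0.0, 0.7, 0.3]
width: 0.0856
gripper_force: 0.0
```

Call:
servo_tool:
  series: "0 0 0 0 0 0 0;0 0 0 0 0 0 0;0 0 0 0 0 0 0"

```text
clock: 3.15
position: [0.5357, -0.2369, 0.1336]
ee_rot: [0.001, 0.986, 0.165, 0.002]
contact_force: [0.7, 1.1, 1.0]
width: 0.0852
gripper_force: 0.0
```

```bash
python3 - <<'E'
from m import *
s=manip.get_state();print(s["clock"],s["position"],s["ee_rot"])
C,im=shot("wrist","w3")
p=proj(C,(.533,-.2375,.026));print(p)
h=hole(im,*p,40);print(h,onz(C,*h[0],.026))
C2=pickle.load(open("pics/w2.pkl","rb"));print(tri([ray(C,*h[0]),ray(C2,349.87,182.76)]))
cv2.imwrite("pics/w3b.png",cv2.resize(im[150:],None,fx=1.5,fy=1.5)[:,:,::-1])
E
```

```text
3.15 [ 0.53568764 -0.23690383  0.13359984] [0.00142234 0.98631291 0.16487051 0.00159507]
[252.78946783 191.33480587]
(array([253.52903748, 190.35554886]), array([25.45357704, 29.02079391])) [ 0.53413769 -0.23784112  0.026     ]
(array([ 0.53293036, -0.23827791,  0.0227659 ]), [np.float64(0.00019935686374221906), np.float64(0.00019935686374223738)])
```

View pics/w3b.png

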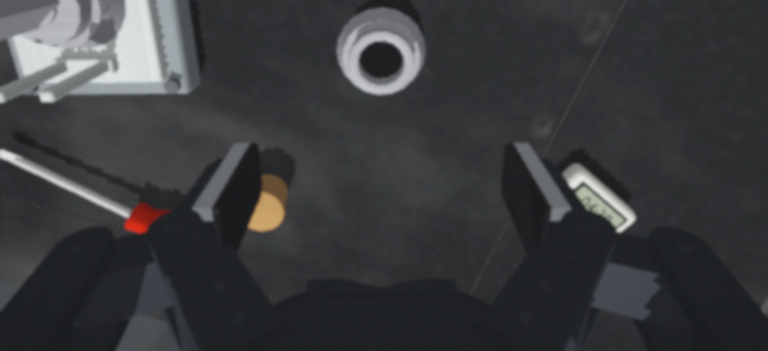

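The picture shows the cap at (381,58), centred between the fingertips at (243,150) and (515,150). I'll descend.

Call:
servo_tool:
  series: "-0.002 0 0.03 0 0 0 0;-0.002 0 0.06 0 0 0 0;-0.002 0 0.08 0 0 0 0;-0.002 0 0.09 0 0 0 0;-0.002 0 0.095 0 0 0 0"

```text
clock: 3.7
position: [0.5332, -0.2369, 0.0368]
ee_rot: [0.0, 0.986, 0.165, 0.001]
contact_force: [0.2, -0.0, 0.2]
width: 0.0853
gripper_force: 0.0
```

Call:
servo_tool:
  series: "0 0 0 0 0 0 0;0 0 0 0 0 0 0;0 0 0 0 0 0 0;0 0 0 0 0 0 0"

```text
clock: 4.1
position: [0.533, -0.2372, 0.0371]
ee_rot: [0.001, 0.986, 0.165, 0.001]
contact_force: [0.2, 0.2, 0.2]
width: 0.0859
gripper_force: 0.0
```

```bash
python3 - <<'E'
from m import *
s=manip.get_state();print(s["clock"],s["position"],s["ee_rot"],abs(s["qd"]).max())
C,im=shot("wrist","w4")
p=proj(C,(.5335,-.2378,.026));print(p)
h=hole(im,*p,60);print(h,onz(C,*h[0],.026))
C2=pickle.load(open("pics/w2.pkl","rb"));print(tri([ray(C,*h[0]),ray(C2,349.87,182.76)]))
E
```

```text
4.1 [ 0.53304807 -0.23715597  0.03714207] [5.53453064e-04 9.86329562e-01 1.64782691e-01 5.95419485e-04] 0.005099706470530039
[254.57853962 237.28028212]
(array([254.97833252, 233.57317734]), array([32.95110703, 43.75376892])) [ 0.53594487 -0.23721296  0.026     ]
(array([ 0.53284926, -0.23865373,  0.02074247]), [np.float64(0.0006958957555921378), np.float64(0.0006958957555921433)])
```

Call:
servo_tool:
  series: "0 0 0.012 0 0 0 0;0 0 0.018 0 0 0 0;0 0 0.022 0 0 0 0;0 0 0.022 0 0 0 0.2;0 0 0.022 0 0 0 0.35"
  squeeze: 40

```text
clock: 4.65
position: [0.5325, -0.2368, 0.014]
ee_rot: [-0.0, 0.986, 0.165, -0.0]
contact_force: [-1.0, -1.5, 0.1]
width: 0.0592
gripper_force: 0.0
```

Call:
servo_tool:
  series: "0 0 0 0 0 0 0.5;0 0 0 0 0 0 0.6;0 0 0 0 0 0 0.7;0 0 0 0 0 0 0.8;0 0 0 0 0 0 0.8"

```text
clock: 5.15
position: [0.5332, -0.2376, 0.0152]
ee_rot: [0.001, 0.986, 0.165, 0.001]
contact_force: [-1.1, -1.1, 5.2]
width: 0.0402
gripper_force: 41.8
```

Call:
servo_tool:
  series: "0 0 0 0 0 0 0.8;0 0 0 0 0 0 0.8;0 0 0 0 0 0 0.8;0 0 0 0 0 0 0.8"

```text
clock: 5.55
position: [0.5332, -0.2376, 0.0152]
ee_rot: [0.001, 0.986, 0.165, 0.001]
contact_force: [0.3, -1.7, 5.5]
width: 0.0406
gripper_force: 41.8
```

Gripped at 40.6 mm. Lift.

Call:
servo_tool:
  series: "0 0 -0.03 0 0 0 0.8;0 0 -0.07 0 0 0 0.8;0 0 -0.11 0 0 0 0.8;0 0 -0.14 0 0 0 0.8;0 0 -0.155 0 0 0 0.8"

```text
clock: 6.05
position: [0.5336, -0.2372, 0.1723]
ee_rot: [0.001, 0.986, 0.165, 0.002]
contact_force: [-0.2, -0.3, -1.2]
width: 0.0407
gripper_force: 41.1
```

Call:
servo_tool:
  series: "0 0 0 0 0 0 0.8;0 0 0 0 0 0 0.8;0 0 0 0 0 0 0.8;0 0 0 0 0 0 0.8"

```text
clock: 6.45
position: [0.5317, -0.2364, 0.1676]
ee_rot: [-0.001, 0.986, 0.165, -0.001]
contact_force: [-0.2, -1.2, -1.1]
width: 0.0402
gripper_force: 41.1
```

```bash
python3 - <<'E'
from m import *
s=manip.get_state();print(s["clock"],s["position"],s["ee_rot"],s["width"],s["contact_force"])
C,im=shot("wrist","w5")
z=s["position"][2]-.015+.026
p=proj(C,(*s["position"][:2],z));print(p)
M=R.from_quat(s["ee_rot"],scalar_first=True).as_matrix()
h=hole(im,p[0],p[1],60);print(h); q=onz(C,*h[0],z);print(q,M.T@(q-s["position"]))
Ci,im2=shot("side","s5")
a=cv2.resize(im[130:384,130:380],(400,400)); p=proj(Ci,s["position"]).astype(int);b=cv2.resize(im2[p[1]-40:p[1]+40,p[0]-40:p[0]+40],(400,400),interpolation=cv2.INTER_CUBIC)
cv2.imwrite("pics/w5b.png",np.hstack([a,b])[:,:,::-1])
E
```

```text
6.45 [ 0.53173226 -0.23635512  0.16759927] [-0.00103511  0.9863357   0.16474021 -0.00121225] 0.04023989378682748 [-0.24651631 -1.19027793 -1.07487808]
[253.3044019  257.45192497]
(array([253.79783249, 251.19908905]), array([34.66215897, 48.25869751]))
[ 0.53540789 -0.23537016  0.17859927] [ 0.00377365  0.00023614 -0.01100837]
```

View pics/w5b.png

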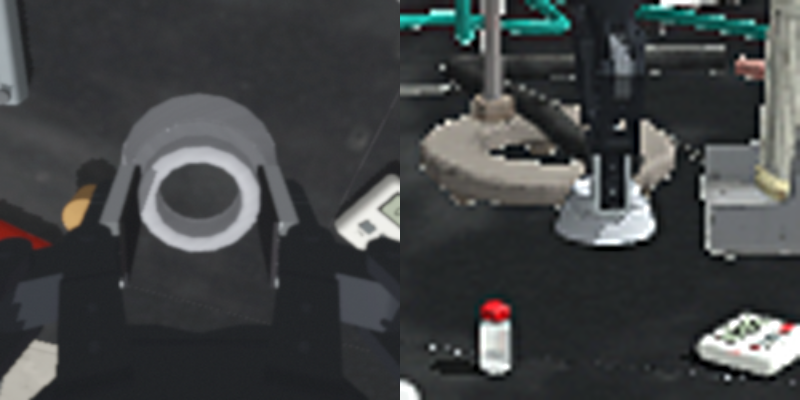

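The cap is held upright and centred between the pads, its rim ellipse at about (200,200) of the left crop. Next I bring the camera over the shaft with the cap held behind it.

Call:
servo_tool:
  series: "-0.01 -0.04 0 0 0 0 0.8;-0.02 -0.085 0 0 0 0 0.8;-0.03 -0.13 0 0 0 0 0.8;-0.04 -0.165 0 0 0 0 0.8;-0.044 -0.178 0 0 0 0 0.8"

```text
clock: 7.05
position: [0.43, -0.0801, 0.1687]
ee_rot: [-0.001, 0.986, 0.166, -0.001]
contact_force: [0.1, -0.8, -0.7]
width: 0.0399
gripper_force: 41.3
```

Call:
servo_tool:
  series: "0 0 0 0 0 0 0.8;0 0 0 0 0 0 0.8;0 0 0 0 0 0 0.8;0 0 0 0 0 0 0.8"

```text
clock: 7.45
position: [0.4342, -0.084, 0.1692]
ee_rot: [0.0, 0.986, 0.164, 0.0]
contact_force: [-0.0, 0.2, -0.3]
width: 0.0403
gripper_force: 41.3
```

```bash
python3 - <<'E'
from m import *
s=manip.get_state();print(s["clock"],s["position"],s["ee_rot"],abs(s["qd"]).max())
C,im=shot("wrist","w6");pickle.dump(C,open("pics/w6.pkl","wb"))
print(proj(C,(.5137,-.0557,.11)),proj(C,(.5137,-.0557,.056)),proj(C,(.4756,-.0687,.082)))
cv2.imwrite("pics/w6b.png",cv2.resize(im[60:260,130:380],(750,600),interpolation=cv2.INTER_CUBIC)[:,:,::-1])
E
```

```text
7.45 [ 0.43420085 -0.08401153  0.1692042 ] [2.81555928e-04 9.86427983e-01 1.64194167e-01 1.75272629e-04] 0.006942491613895667
[251.82558641  91.5389021 ] [252.19139377  92.50460377] [252.08368075 144.51100907]
```

View pics/w6b.png

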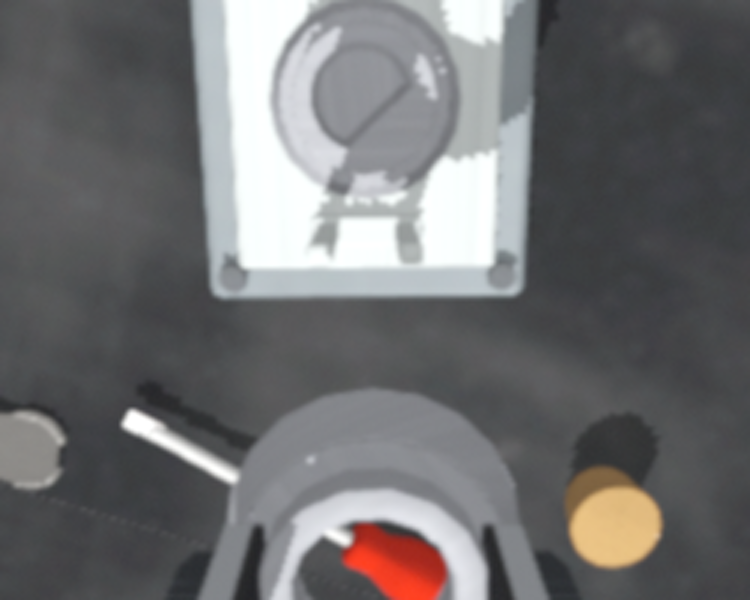

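Looking straight down the shaft, its centre is at crop (363,94), i.e. pixel (250.7,91), with the chord of the flat from (347,147) to (410,83). The flat is therefore about 45° counter-clockwise from the fork, and the axis is at (0.5135,-0.0553). I'll go over it and lower.

Call:
servo_tool:
  series: "0.03 0 0 0 0 0 0.8;0.06 -0.001 0 0 0 0 0.8;0.0785 -0.0014 0 0 0 0 0.8;0.0843 -0.0014 0 0 0 0 0.8;0.0843 -0.0014 0.01 0 0 0 0.8"

```text
clock: 8.0
position: [0.5139, -0.0546, 0.1596]
ee_rot: [0.001, 0.986, 0.165, 0.001]
contact_force: [-0.4, 0.3, -1.4]
width: 0.0404
gripper_force: 41.3
```

Call:
servo_tool:
  series: "0 0 0.01 0 0 0 0.8;0 0 0.018 0 0 0 0.8;0 0 0.022 0 0 0 0.8;0 0 0.022 0 0 0 0.8;0 0 0.022 0 0 0 0.8"

```text
clock: 8.5
position: [0.5122, -0.0543, 0.1374]
ee_rot: [0.0, 0.986, 0.165, 0.0]
contact_force: [0.2, 0.9, -1.0]
width: 0.0403
gripper_force: 41.3
```

```bash
python3 - <<'E'
from m import *
s=manip.get_state();print(s["clock"],s["position"],s["ee_rot"],abs(s["qd"]).max(),s["contact_force"])
C,im=shot("wrist","w7");
z=s["position"][2]+.011
p=proj(C,(*s["position"][:2],z));print(p,proj(C,(.5135,-.0553,.11)))
cv2.imwrite("pics/w7b.png",cv2.resize(im[150:350,130:380],(750,600),interpolation=cv2.INTER_CUBIC)[:,:,::-1])
E
```

```text
8.5 [ 0.51224229 -0.05428805  0.13739983] [1.13485519e-04 9.86356650e-01 1.64622413e-01 8.77076866e-05] 0.011934626574453286 [ 0.20285251  0.87980265 -1.01004347]
[253.38226904 257.38211295] [255.50094952 224.69931761]
```

View pics/w7b.png

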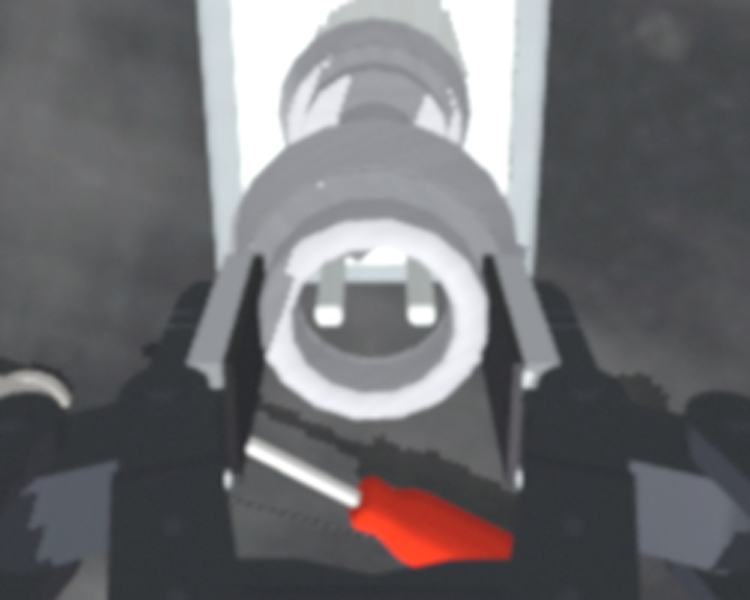

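The held cap's ring is centred at (374,318), and the fork posts at (328,316) and (423,316) are seen centred through it. The lateral alignment is good.

Call:
servo_tool:
  series: "0.0005 0.001 0.005 0 0 0 0.8;0.0005 0.001 0.01 0 0 0 0.8;0.0005 0.001 0.015 0 0 0 0.8;0.0005 0.001 0.02 0 0 0 0.8;0.0005 0.001 0.025 0 0 0 0.8"

```text
clock: 9.05
position: [0.513, -0.0548, 0.1117]
ee_rot: [-0.0, 0.986, 0.165, -0.0]
contact_force: [-0.2, 0.1, -0.1]
width: 0.0404
gripper_force: 41.3
```

Call:
servo_tool:
  series: "0 0 0.002 0 0 0 0.8;0 0 0.004 0 0 0 0.8;0 0 0.004 0 0 0 0.8"

```text
clock: 9.35
position: [0.513, -0.0549, 0.108]
ee_rot: [-0.0, 0.986, 0.165, -0.0]
contact_force: [0.3, 0.2, -0.6]
width: 0.0403
gripper_force: 41.3
```

Call:
servo_tool:
  series: "0 0 0.006 0 0 0 0.8;0 0 0.012 0 0 0 0.8;0 0 0.018 0 0 0 0.8;0 0 0.022 0 0 0 0.8;0 0 0.022 0 0 0 0.8"

```text
clock: 9.85
position: [0.5125, -0.0548, 0.0854]
ee_rot: [-0.0, 0.986, 0.165, -0.001]
contact_force: [0.0, 0.2, -0.2]
width: 0.04
gripper_force: 41.3
```

Call:
servo_tool:
  series: "0 0 0.006 0 0 0 0.8;0 0 0.012 0 0 0 0.8;0 0 0.018 0 0 0 0.8;0 0 0.022 0 0 0 0.8;0 0 0.024 0 0 0 0.8"

```text
clock: 10.35
position: [0.5128, -0.0548, 0.0616]
ee_rot: [-0.0, 0.986, 0.165, -0.0]
contact_force: [0.3, -0.2, -1.1]
width: 0.0403
gripper_force: 41.3
```

Sliding freely. Final millimetres with light pressing.

Call:
servo_tool:
  series: "0 0 0.002 0 0 0 0.8;0 0 0.004 0 0 0 0.8;0 0 0.005 0 0 0 0.8;0 0 0.005 0 0 0 0.8"

```text
clock: 10.75
position: [0.5131, -0.0549, 0.0572]
ee_rot: [0.0, 0.986, 0.165, -0.0]
contact_force: [0.1, 0.0, -0.9]
width: 0.0405
gripper_force: 41.3
```

Call:
servo_tool:
  series: "0 0 0.001 0 0 0 0.8;0 0 0.0015 0 0 0 0.8;0 0 0.0015 0 0 0 0.8"

```text
clock: 11.05
position: [0.5134, -0.055, 0.0565]
ee_rot: [0.0, 0.986, 0.165, 0.0]
contact_force: [-1.4, 0.9, 4.2]
width: 0.0404
gripper_force: 43.1
```

Contact came at TCP 56.7 mm, as expected for the nested cap. Release and rise, turning 45° counter-clockwise.

Call:
servo_tool:
  series: "0 0 -0.001 0 0 0 0.5;0 0 -0.001 0 0 0 0.25;0 0 -0.001 0 0 0 0.2;0 0 -0.001 0 0 0 0.2;0 0 -0.001 0 0 0 0.2"

```text
clock: 11.55
position: [0.5132, -0.0549, 0.0567]
ee_rot: [0.0, 0.986, 0.165, -0.0]
contact_force: [0.9, -0.7, -0.3]
width: 0.0687
gripper_force: 0.0
```

Call:
servo_tool:
  series: "0 0 -0.02 0 0 0 0.2;0 0 -0.05 0 0 -5 0.2;0 0 -0.085 0 0 -13 0.2;0 0 -0.11 0 0 -21 0.2;0 0 -0.11 0 0 -29 0.2"

```text
clock: 12.05
position: [0.5158, -0.0555, 0.1707]
ee_rot: [0.003, 0.912, 0.409, 0.003]
contact_force: [0.4, 0.1, -0.7]
width: 0.0684
gripper_force: 0.0
```

Call:
servo_tool:
  series: "0 0 0 0 0 -8 0.2;0 0 0 0 0 -16 0.2;0 0 0 0 0 -16 0.2;0 0 0 0 0 -16 0.2;0 0 0 0 0 -16 0.2"

```text
clock: 12.55
position: [0.5131, -0.0549, 0.1667]
ee_rot: [-0.0, 0.849, 0.529, -0.0]
contact_force: [-0.1, 0.1, 0.4]
width: 0.068
gripper_force: 0.0
```

```bash
python3 - <<'E'
from m import *
s=manip.get_state();print(s["clock"],s["position"],s["ee_rot"],s["qpos"],s["contact_force"],s["width"])
q=s["ee_rot"];print(np.degrees(2*np.arctan2(q[2],q[1])))
Ci,im=shot("side","s8"); Cw,im2=shot("wrist","w8"); pickle.dump(Cw,open("pics/w8.pkl","wb"))
p=proj(Ci,(.5135,-.055,.06)).astype(int);print(p, [proj(Ci,(.5135,-.055,z)) for z in(.068,.11)])
a=cv2.resize(im[p[1]-40:p[1]+30,p[0]-35:p[0]+35],(400,400),interpolation=cv2.INTER_CUBIC); p=proj(Cw,(.5135,-.0553,.11)).astype(int);print(p)
b=cv2.resize(im2[p[1]-60:p[1]+60,p[0]-60:p[0]+60],(400,400),interpolation=cv2.INTER_CUBIC)
cv2.imwrite("pics/s8b.png",np.hstack([a,b])[:,:,::-1])
E
```

```text
12.55 [ 0.51309101 -0.05487761  0.16665388] [-5.82723078e-05  8.48711914e-01  5.28855437e-01 -1.00498013e-04] [-2.41405561e-01  2.34297494e-01  1.73245562e+00 -6.79385835e-05
  1.17506326e+00  2.14914135e-01] [-0.14718338  0.14185667  0.43206592] 0.06799272972416774
63.856308227617674
[260 195] [array([260.73437811, 192.63190665]), array([260.9409616 , 178.55325034])]
[254 209]
```

View pics/s8b.png

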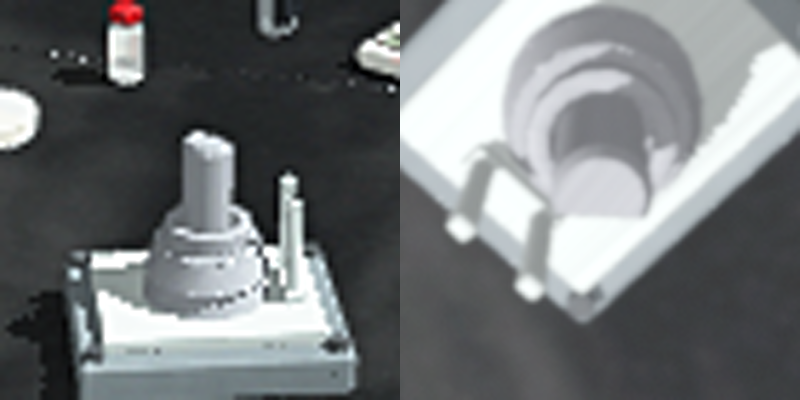

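The side view shows the cap nested. The wrist view shows the flat's edge level, from (553,215) to (645,215), so the tool is square to the flat. Grip the shaft and turn.

Call:
servo_tool:
  series: "0 0 0.03 0 0 0 0.2;0 0 0.055 0 0 0 0.2;0 0 0.07 0 0 0 0.2;0 0 0.08 0 0 0 0.3;0 0 0.08 0 0 0 0.5"

```text
clock: 13.15
position: [0.5123, -0.0547, 0.0856]
ee_rot: [-0.001, 0.848, 0.529, -0.001]
contact_force: [0.4, -0.8, -0.9]
width: 0.0466
gripper_force: 0.0
```

Call:
servo_tool:
  series: "0 0 0 0 0 0 0.7;0 0 0 0 0 0 0.85;0 0 0 0 0 0 0.95;0 0 0 0 0 0 0.95;0 0 0 0 0 0 0.95"
  squeeze: 40

```text
clock: 13.65
position: [0.5133, -0.0548, 0.0877]
ee_rot: [0.0, 0.848, 0.53, 0.0]
contact_force: [-1.5, 1.2, 6.7]
width: 0.0221
gripper_force: 40.3
```

Call:
servo_tool:
  series: "0 0 0 0 0 0 0.95;0 0 0 0 0 0 0.95"

```text
clock: 13.85
position: [0.5132, -0.0548, 0.0878]
ee_rot: [0.0, 0.848, 0.53, 0.0]
contact_force: [-2.2, 1.4, 6.0]
width: 0.0223
gripper_force: 40.3
```

Call:
servo_tool:
  series: "0 0 0 0 0 6 0.95;0 0 0 0 0 13 0.95;0 0 0 0 0 20 0.95;0 0 0 0 0 27 0.95;0 0 0 0 0 33 0.95"

```text
clock: 14.35
position: [0.513, -0.0545, 0.0877]
ee_rot: [-0.0, 0.964, 0.265, 0.0]
contact_force: [-3.3, 2.9, 6.8]
width: 0.0224
gripper_force: 40.4
```

Call:
servo_tool:
  series: "0 0 0 0 0 6 0.95;0 0 0 0 0 10 0.95;0 0 0 0 0 12 0.95;0 0 0 0 0 12 0.95;0 0 0 0 0 12 0.95"

```text
clock: 14.85
position: [0.513, -0.0545, 0.0877]
ee_rot: [-0.0, 0.986, 0.165, 0.0]
contact_force: [-2.9, 2.4, 6.5]
width: 0.0221
gripper_force: 40.4
```

Call:
servo_tool:
  series: "0 0 0 0 0 0 0.6;0 0 0 0 0 0 0.3;0 0 0 0 0 0 0.2;0 0 0 0 0 0 0.2"

```text
clock: 15.25
position: [0.5134, -0.0551, 0.0867]
ee_rot: [0.0, 0.986, 0.165, 0.0]
contact_force: [-0.5, -0.7, -0.9]
width: 0.068
gripper_force: 0.0
```

Call:
servo_tool:
  series: "0 0 -0.02 0 0 0 0.2;-0.02 0 -0.06 0 0 0 0.2;-0.05 0 -0.08 0 0 0 0.1;-0.08 0 -0.08 0 0 0 0;-0.085 0 -0.08 0 0 0 0"

```text
clock: 15.75
position: [0.43, -0.0828, 0.1673]
ee_rot: [0.0, 0.986, 0.164, -0.001]
contact_force: [0.6, -0.0, -0.5]
width: 0.0856
gripper_force: 0.0
```

Call:
servo_tool:
  series: "0 0 0 0 0 0 0;0 0 0 0 0 0 0;0 0 0 0 0 0 0;0 0 0 0 0 0 0"

```text
clock: 16.15
position: [0.4335, -0.0824, 0.1664]
ee_rot: [-0.0, 0.986, 0.165, -0.0]
contact_force: [-0.5, 0.1, 0.2]
width: 0.0855
gripper_force: 0.0
```

```bash
python3 - <<'E'
from m import *
s=manip.get_state();print(s["clock"],s["position"],s["ee_rot"],s["contact_force"],s["width"])
q=s["ee_rot"];print(np.degrees(2*np.arctan2(q[2],q[1])))
Cw,im=shot("wrist","w9"); pickle.dump(Cw,open("pics/w9.pkl","wb"))
p=proj(Cw,(.5135,-.0553,.11));print(p,proj(Cw,(.5135,-.0553,.068)))
p=p.astype(int)
b=cv2.resize(im[p[1]-50:p[1]+80,p[0]-65:p[0]+65],(400,400),interpolation=cv2.INTER_CUBIC)
# collar from top & side, initial pictures
t=cv2.imread("pics/top0.png"); T=cam("top"); 
g=cv2.cvtColor(t,cv2.COLOR_BGR2GRAY)[165:200,150:175]
for u,v in((162.2,171),(163,189)): print(onz(T,u,v,.018 if v<180 else .009))
cv2.imwrite("pics/w9b.png",b[:,:,::-1])
E
```

```text
16.15 [ 0.43353754 -0.08236431  0.16641298] [-1.22915548e-04  9.86285064e-01  1.65050714e-01 -1.38727036e-04] [-0.53449464  0.11682965  0.20016972] 0.08554039364619377
19.000361487148105
[254.1109884   91.39204329] [254.0590641   92.18947433]
[0.61356977 0.24890301 0.018     ]
[0.5655189  0.24664826 0.009     ]
```

View pics/w9b.png

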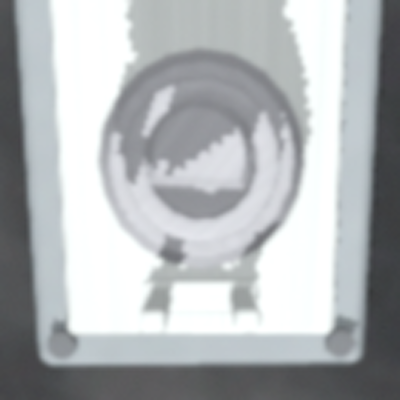

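The flat's chord, (152,186) to (245,188), is level and faces the fork, parallel to the block's front edge. I have now used up my picture views (11, one over the allowance), so from here I work on numbers only. On to the collar.

Call:
servo_tool:
  series: "0.026 -0.038 -0.01 0 0 0 0;0.053 -0.077 -0.01 0 0 0 0;0.08 -0.115 -0.01 0 0 0 0;0.107 -0.153 -0.01 0 0 0 0;0.134 -0.192 -0.01 0 0 0 0"

```text
clock: 16.7
position: [0.4977, 0.1447, 0.1766]
ee_rot: [0.0, 0.986, 0.165, 0.0]
contact_force: [0.2, -0.9, 0.6]
width: 0.0853
gripper_force: 0.0
```

Call:
servo_tool:
  series: "0.024 -0.035 0 0 0 4 0;0.046 -0.067 0 0 0 9 0;0.06 -0.085 0 0 0 14 0;0.062 -0.089 0 0 0 16.5 0;0.062 -0.089 0 0 0 16.5 0"

```text
clock: 17.2
position: [0.5269, 0.2485, 0.176]
ee_rot: [0.0, 1.0, 0.023, -0.0]
contact_force: [-0.7, -0.9, -0.3]
width: 0.0856
gripper_force: 0.0
```

Call:
servo_tool:
  series: "0 0 0 0 0 0 0;0 0 0 0 0 0 0;0 0 0 0 0 0 0;0 0 0 0 0 0 0"

```text
clock: 17.6
position: [0.5268, 0.2463, 0.1769]
ee_rot: [0.0, 1.0, 0.021, 0.0]
contact_force: [-0.1, -0.4, 0.6]
width: 0.0853
gripper_force: 0.0
```

```bash
python3 - <<'E'
from m import *
s=manip.get_state();print(s["clock"],s["position"],abs(s["qd"]).max())
q=s["ee_rot"];print(np.degrees(2*np.arctan2(q[2],q[1])))
Cw,im=shot("wrist","w10"); pickle.dump(Cw,open("pics/w10.pkl","wb"))
p=proj(Cw,(.6136,.2489,.018));print(p,proj(Cw,(.5655,.2466,.009)))
g=cv2.cvtColor(im,cv2.COLOR_RGB2GRAY)
x,y=p.astype(int)
sub=g[y-30:y+66:3,x-30:x+32:2]
for r in sub: print(" ".join("%3d"%v for v in r))
E
```

```text
17.6 [0.52679034 0.24633796 0.17692158] 0.002629562746920111
2.429348095251982
[254.50044845  90.65354967] [254.67982447 137.59935331]
 39  39  42  43  45  46  45  45  43  42  43  40  41  41  42  43  43  43  44  45  44  46  46  46  46  47  46  46  46  46  49
 41  41  41  40  42  43  43  42  42  42  42  40  42  43  44  43  44  43  44  44  42  45  46  47  46  46  46  47  47  47  49
 38  40  41  41  40  40  41  40  42  43  43  44  48  50  48  45  46  46  44  44  44  45  45  46  44  45  46  45  44  44  47
 40  41  41  41  40  40  42  41  51  69  82  89  91  91  90  90  86  74  55  46  44  47  44  44  45  44  44  45  44  45  44
 42  41  40  42  41  42  45  73  89  92  92  91  90  90  90  91  91  92  92  83  60  45  45  43  44  43  43  44  44  45  44
 42  43  44  43  42  59  86  91  91  89  84  78  73  70  72  75  83  88  90  91  90  66  46  45  44  46  46  46  46  45  44
 40  42  43  42  52  84  91  89  85  74  56  47  45  45  45  45  52  66  82  89  91  90  69  46  45  47  47  45  44  44  47
 42  42  41  45  77  89  90  84  65  46  43  42  43  43  43  45  45  45  57  79  89  91  86  58  
[... 2302 characters left out ...]
  63  92 122 118 129 122 113  75  55  55  55  54  54  55  56  55  55  53  51  52
 59  60  61  61  61  60  61  60  60  61  60  64  87 122 116 136 119 112  78  56  55  55  55  54  54  55  55  55  52  53  53
 60  61  60  60  60  61  60  61  61  59  59  60  74  98 104 107  94  83  58  56  55  54  56  54  53  53  53  54  54  53  53
 61  61  60  61  60  61  63  61  60  58  59  59  59  59  58  57  56  56  55  55  55  53  54  53  53  52  53  54  55  54  54
 60  60  59  60  60  62  61  60  60  58  59  58  58  58  56  57  56  57  56  55  54  54  54  53  54  52  54  54  53  53  54
 61  60  59  60  61  60  59  62  59  59  59  59  57  57  57  56  55  54  56  55  55  56  55  54  52  54  53  54  52  54  54
```

```bash
cat > col.py <<'E'
from m import *
def collar(C,im,ctr,ztop,thr=70):
    """ring outer ellipse and screw-head/neck centroids -> centre, screw yaw (deg, direction of collar +x)"""
    p=proj(C,(*ctr,ztop)); r=45; x0,y0=int(p[0])-r,int(p[1])-r
    g=cv2.cvtColor(im,cv2.COLOR_RGB2GRAY)[y0:y0+2*r+20,x0:x0+2*r]; k=4
    g=cv2.resize(g,None,fx=k,fy=k,interpolation=cv2.INTER_CUBIC)
    s=(g>112).astype(np.uint8); m=((g>thr)&(g<108)).astype(np.uint8)
    m=cv2.morphologyEx(m,cv2.MORPH_OPEN,np.ones((9,9)))
    n,L,st,ce=cv2.connectedComponentsWithStats(m); j=1+np.argmax(st[1:,4])
    h=cv2.convexHull(max(cv2.findContours((L==j).astype(np.uint8),0,1)[0],key=len))
    hm=np.zeros_like(m);cv2.fillPoly(hm,[h],1);c=cv2.findContours(hm,0,cv2.CHAIN_APPROX_NONE)[0][0]
    e=cv2.fitEllipse(c); f=lambda q:(np.array(q)+.5)/k-.5+[x0,y0]
    yy,xx=np.nonzero(s); P=f(np.c_[xx,yy]); W=np.array([onz(C,*q,ztop-.009)[:2] for q in P[::8]])
    return f(e[0]),np.array(e[1])/k,W
E
python3 - <<'E'
from col import *
C=pickle.load(open("pics/w10.pkl","rb"));im=cv2.imread("pics/w10.png")[:,:,::-1]
c,ax,W=collar(C,im,(.6136,.2489),.018); o=onz(C,*c,.018); print(c,ax,o)
W=W[np.linalg.norm(W-o[:2],axis=1)>.022]; v=cv2.fitLine(W.astype(np.float32),cv2.DIST_HUBER,0,.01,.01).ravel()
print(v,np.degrees(np.arctan2(v[1],v[0])),"line offset",np.cross(v[:2],o[:2]-v[2:]),"max r",np.linalg.norm(W-o[:2],axis=1).max(),"dia",ax*(C[2][2]-.018)/.96/281)
T=cam("top"); t=cv2.imread("pics/top0.png"); g=cv2.resize(cv2.cvtColor(t,6)[155:200,140:185],None,fx=4,fy=4,interpolation=2)
h=hole(t,162,171,9); print("top hole",h,tri([ray(C,*c),ray(T,*h[0])]))
E
```

```text
[250.40733719  88.7735939 ] [40.35017014 43.14315796] [0.61520372 0.25308758 0.018     ]
[0.9946968  0.10285061 0.57536775 0.24899592] 5.903345 line offset -2.7183773018469616e-05 max r 0.05663218498665056 dia [0.04498967 0.0481038 ]
top hole (array([160.69353771, 170.47525978]), array([ 8.23023891, 10.24498653])) (array([0.61516495, 0.25313888, 0.01747925]), [np.float64(6.77989396111501e-05), np.float64(6.779893961105367e-05)])<stdin>:5: DeprecationWarning: Arrays of 2-dimensional vectors are deprecated. Use arrays of 3-dimensional vectors instead. (deprecated in NumPy 2.0)
```

Collar: centre (0.6152,0.2531), top at 17.5 mm, yaw 5.9°, screw reaching 56.6 mm. All match the text. Going to grasp.

Call:
servo_tool:
  series: "0.03 -0.001 0.01 0 0 -1 0;0.06 -0.002 0.03 0 0 -2 0;0.082 -0.0031 0.06 0 0 -3 0;0.0886 -0.0031 0.1 0 0 -3.5 0;0.0886 -0.0031 0.13 0 0 -3.5 0"

```text
clock: 18.15
position: [0.6161, 0.2533, 0.0445]
ee_rot: [0.0, 0.999, 0.052, -0.0]
contact_force: [-0.8, 0.1, -0.1]
width: 0.0852
gripper_force: 0.0
```

Call:
servo_tool:
  series: "0 0 0.01 0 0 0 0;0 0 0.015 0 0 0 0;0 0 0.015 0 0 0 0;0 0 0.015 0 0 0 0;0 0 0.015 0 0 0 0"

```text
clock: 18.65
position: [0.6162, 0.2542, 0.0337]
ee_rot: [-0.0, 0.999, 0.052, 0.002]
contact_force: [-0.6, -0.1, 0.0]
width: 0.0855
gripper_force: 0.0
```

```bash
python3 - <<'E'
from m import *
s=manip.get_state();print(s["clock"],s["position"],abs(s["qd"]).max(),s["contact_force"])
q=s["ee_rot"];print(np.degrees(2*np.arctan2(q[2],q[1])))
M=R.from_quat(q,scalar_first=True).as_matrix();print(M.T@(np.array([.6152,.2531,.004])-s["position"]))
E
```

```text
18.65 [0.61622076 0.25423967 0.0337385 ] 0.005915535267469815 [-0.5826806  -0.0659111   0.02248952]
5.975959383413404
[-0.00123468  0.00104289  0.02973394]
```

Call:
servo_tool:
  series: "-0.001 0.0007 0.012 0 0 0 0;-0.001 0.0007 0.022 0 0 0 0;-0.001 0.0007 0.028 0 0 0 0;-0.001 0.0007 0.028 0 0 0 0;-0.001 0.0007 0.028 0 0 0 0.2"

```text
clock: 19.15
position: [0.6141, 0.253, 0.0032]
ee_rot: [0.0, 0.999, 0.052, -0.0]
contact_force: [-0.2, 0.5, 1.1]
width: 0.0734
gripper_force: 0.0
```

Call:
servo_tool:
  series: "0 0 0 0 0 0 0.35;0 0 0 0 0 0 0.5;0 0 0 0 0 0 0.65;0 0 0 0 0 0 0.8;0 0 0 0 0 0 0.8"
  squeeze: 50

```text
clock: 19.65
position: [0.6147, 0.2532, 0.0046]
ee_rot: [-0.0, 0.999, 0.052, 0.001]
contact_force: [-1.9, 0.3, 5.8]
width: 0.0405
gripper_force: 50.1
```

Call:
servo_tool:
  series: "0 0 0 0 0 0 0.8;0 0 0 0 0 0 0.8;0 0 0 0 0 0 0.8"

```text
clock: 19.95
position: [0.6146, 0.2533, 0.0046]
ee_rot: [-0.0, 0.999, 0.052, 0.001]
contact_force: [-0.6, 0.8, 5.7]
width: 0.0394
gripper_force: 50.1
```

Call:
servo_tool:
  series: "0 0 -0.03 0 0 0 0.8;0 0 -0.07 0 0 0 0.8;0 0 -0.11 0 0 0 0.8;0 0 -0.145 0 0 0 0.8;0 0 -0.155 0 0 0 0.8"

```text
clock: 20.45
position: [0.6164, 0.2537, 0.1629]
ee_rot: [-0.001, 0.999, 0.052, 0.004]
contact_force: [1.1, 0.2, -0.6]
width: 0.0402
gripper_force: 50.9
```

Call:
servo_tool:
  series: "-0.013 0.03 0 0 0 0 0.8;-0.03 0.067 0 0 0 -1 0.8;-0.047 0.104 0 0 0 -2 0.8;-0.063 0.141 0 0 0 -4 0.8;-0.08 0.178 0 0 0 -6 0.8"

```text
clock: 20.95
position: [0.5515, 0.0663, 0.157]
ee_rot: [0.0, 0.994, 0.105, -0.001]
contact_force: [0.5, -1.0, -1.5]
width: 0.04
gripper_force: 50.9
```

```bash
python3 - <<'E'
from m import *
s=manip.get_state();print(s["clock"],s["position"],s["width"],s["contact_force"])
q=s["ee_rot"];y=np.degrees(2*np.arctan2(q[2],q[1]));print(y)
M=R.from_quat(q,scalar_first=True).as_matrix();print(M.T@(np.array([.5134,-.0552,.16])-s["position"]))
E
```

```text
20.95 [0.55154105 0.066326   0.15696282] 0.03995782328302821 [ 0.49403764 -1.03077896 -1.48928679]
12.083442942005568
[-0.06274412  0.11084847 -0.00288543]
```

Call:
servo_tool:
  series: "-0.02 0.035 -0.002 0 0 -2 0.8;-0.04 0.07 -0.002 0 0 -4 0.8;-0.057 0.1 -0.002 0 0 -6 0.8;-0.0625 0.1105 -0.002 0 0 -7 0.8;-0.0625 0.1105 -0.002 0 0 -7 0.8"

```text
clock: 21.45
position: [0.5135, -0.0549, 0.1593]
ee_rot: [-0.0, 0.987, 0.163, -0.001]
contact_force: [0.5, -0.3, -1.8]
width: 0.0397
gripper_force: 50.9
```

Call:
servo_tool:
  series: "0 0 0 0 0 0 0.8;0 0 0 0 0 0 0.8;0 0 0 0 0 0 0.8;0 0 0 0 0 0 0.8;0 0 0 0 0 0 0.8"

```text
clock: 21.95
position: [0.5151, -0.0528, 0.1607]
ee_rot: [0.0, 0.986, 0.165, -0.0]
contact_force: [0.9, -0.5, -0.9]
width: 0.0397
gripper_force: 51.0
```

```bash
python3 - <<'E'
from m import *
s=manip.get_state();print(s["clock"],s["position"],s["width"],s["contact_force"],abs(s["qd"]).max())
q=s["ee_rot"];y=np.degrees(2*np.arctan2(q[2],q[1]));print(y)
M=R.from_quat(q,scalar_first=True).as_matrix();print("axis in tool",M.T@(np.array([.5134,-.0552,.16])-s["position"]))
C,im=shot("wrist","w12"); pickle.dump(C,open("pics/w12.pkl","wb"))
z=s["position"][2]-.0046+.018
p=proj(C,(*s["position"][:2],z)); print("rim expect",p)
g=cv2.cvtColor(im,cv2.COLOR_RGB2GRAY);x,yy=p.astype(int)
for r in g[yy-46:yy+60:3,x-52:x+54:3]: print(" ".join("%3d"%v for v in r))
E
```

```text
21.95 [ 0.51508538 -0.05280969  0.16074487] 0.03965073421113685 [ 0.90133699 -0.4648496  -0.85823611] 0.0035418367636193627
19.022228198986863
axis in tool [-0.00237241  0.00171043  0.00074499]
rim expect [253.34724731 259.89707385]
 84 105 192 198 199 253 255 255 255 255 255 255 254 152 118  92  81  77  77  80  90 104 104 136 250 255 255 255 255 254 255 249 197 199 183  78
 83  96 188 197 195 251 255 255 255 255 255 228 117  77  78  77  78  78  79  78  78  78  78  80 186 254 255 255 254 254 255 248 197 199 179  75
 83  91 185 198 196 253 255 255 255 250 154  80  76  77  78  77  78  78  78  78  80  78  77  77  78 129 224 254 255 254 255 246 197 200 176  72
 78  84 185 197 198 252 255 255 254 134  76  76  78  77  78  78  79  85  85  81  78  77  78  79  77  77  87 234 255 254 255 247 193 199 172  70
 73  75 182 178 156 246 255 255 189  77  76  77  79  93 108 124 131 138 137 133 124 113  96  86  78  77  77 125 251 254 255 242 128 139 164  70
 71  72 178 143 100 232 255 226  79  76  78  99 131 139 140 142 142 143 144 142 141 140 138 134 107  81  77  76 185 253 255 227 108 125 164  70
 70
[... 3616 characters left out ...]
  80  83  84  86  86  81  84  85  86  89 163 201 221 216 191 116  76  76  73  69  65  57  53  54  53  53  52  50  84 103  47
 48 101 132  72  87  87  87  84  81  76  79  81  83  81  81  90 198 221 217 191 117  80  77  78  76  74  68  65  56  51  51  50  52  93 151  47
 48  70 124  84  86  86  86  84  82  79  77  75  79  75  77  99 197 221 216 190 128  90  81  80  78  76  76  73  69  64  56  50  54  79 101  48
 47  48  79  83  82  82  81  79  80  76  75  75  73  72  80 122 197 220 216 189 127 119  98  90  85  81  78  77  77  75  69  64  57  50  49  48
 47  48  74  83  83  81  78  76  74  74  74  74  73  72 103 124 190 220 215 157 124 123 116 108  98  91  85  81  78  76  75  73  68  64  48  47
```

The pixel dump shows the collar centred in the grip (hole column 254.3, screw column 254.4), with the posts seen symmetric at column 254.4. The two shaft grips give the axis as (0.5134,-0.0544). Correct and lower to just above the shaft.

Call:
servo_tool:
  series: "-0.002 0.0008 0.01 0 0 0 0.8;-0.002 0.0008 0.02 0 0 0 0.8;-0.002 0.0008 0.03 0 0 0 0.8;-0.002 0.0008 0.036 0 0 0 0.8;-0.002 0.0008 0.036 0 0 0 0.8"

```text
clock: 22.5
position: [0.5123, -0.0546, 0.1233]
ee_rot: [-0.001, 0.986, 0.165, -0.001]
contact_force: [-1.2, -0.4, -0.8]
width: 0.0399
gripper_force: 50.9
```

Call:
servo_tool:
  series: "0 0 0 0 0 0 0.8;0 0 0 0 0 0 0.8;0 0 0 0 0 0 0.8;0 0 0 0 0 0 0.8;0 0 0 0 0 0 0.8"

```text
clock: 23.0
position: [0.5135, -0.0548, 0.125]
ee_rot: [0.0, 0.986, 0.165, 0.0]
contact_force: [0.5, 0.6, -1.6]
width: 0.0402
gripper_force: 51.0
```

```bash
cat > st.py <<'E'
from m import *
s=manip.get_state();print(s["clock"],s["position"],s["width"],s["contact_force"],abs(s["qd"]).max())
q=s["ee_rot"];print(np.degrees(2*np.arctan2(q[2],q[1])),q)
M=R.from_quat(q,scalar_first=True).as_matrix();print("axis in tool",M.T@(np.array([.5134,-.0546,.0726])-s["position"]))
E
python3 st.py
```

```text
23.0 [ 0.51346367 -0.05481404  0.12503214] 0.040188727311964545 [ 0.50860593  0.57364431 -1.61731793] 0.001969279954077762
18.966989239636252 [1.50336398e-04 9.86333065e-01 1.64763470e-01 2.48918870e-04]
axis in tool [-1.37932939e-05 -2.42964193e-04  5.24320488e-02]
```

Call:
servo_tool:
  series: "0 0 0.004 0 0 0 0.8;0 0 0.008 0 0 0 0.8;0 0 0.012 0 0 0 0.8;0 0 0.016 0 0 0 0.8;0 0 0.016 0 0 0 0.8"

```text
clock: 23.5
position: [0.5127, -0.0546, 0.1079]
ee_rot: [-0.0, 0.986, 0.165, -0.001]
contact_force: [-0.4, 0.7, -1.1]
width: 0.0396
gripper_force: 50.9
```

Call:
servo_tool:
  series: "0 0 0.003 0 0 0 0.8;0 0 0.006 0 0 0 0.8;0 0 0.009 0 0 0 0.8;0 0 0.009 0 0 0 0.8"

```text
clock: 23.9
position: [0.513, -0.0547, 0.0993]
ee_rot: [-0.0, 0.986, 0.165, -0.0]
contact_force: [0.1, 0.4, -1.0]
width: 0.0397
gripper_force: 51.0
```

The ring and the screw tip are past the shaft end with no contact. Continue.

Call:
servo_tool:
  series: "0 0 0.004 0 0 0 0.8;0 0 0.008 0 0 0 0.8;0 0 0.012 0 0 0 0.8;0 0 0.016 0 0 0 0.8;0 0 0.016 0 0 0 0.8"

```text
clock: 24.4
position: [0.5128, -0.0547, 0.0831]
ee_rot: [-0.0, 0.986, 0.165, -0.001]
contact_force: [0.7, -0.4, -1.6]
width: 0.0401
gripper_force: 50.9
```

Call:
servo_tool:
  series: "0 0 0.003 0 0 0 0.8;0 0 0.006 0 0 0 0.8;0 0 0.008 0 0 0 0.8;0 0 0.008 0 0 0 0.8;0 0 0.008 0 0 0 0.8"

```text
clock: 24.9
position: [0.5133, -0.0548, 0.0758]
ee_rot: [0.0, 0.986, 0.165, -0.0]
contact_force: [-0.2, -1.3, -1.7]
width: 0.0399
gripper_force: 51.0
```

Call:
servo_tool:
  series: "0 0 0.001 0 0 0 0.8;0 0 0.002 0 0 0 0.8;0 0 0.003 0 0 0 0.8;0 0 0.0035 0 0 0 0.8;0 0 0.0035 0 0 0 0.8"

```text
clock: 25.4
position: [0.5134, -0.0548, 0.0726]
ee_rot: [0.0, 0.986, 0.165, 0.0]
contact_force: [-0.8, 1.4, 3.0]
width: 0.0398
gripper_force: 51.3
```

Call:
servo_tool:
  series: "0 0 0.001 0 0 0 0.8;0 0 0.001 0 0 0 0.8;0 0 0.001 0 0 0 0.8"

```text
clock: 25.7
position: [0.5134, -0.0548, 0.0726]
ee_rot: [0.0, 0.986, 0.165, 0.0]
contact_force: [-2.4, -0.0, 9.2]
width: 0.0403
gripper_force: 51.9
```

The collar stops hard at TCP 72.6 mm (expected 68 + 4.6 mm) under about 9 N, so it is home on the nested cap. Last settle check, then hand in.

Call:
servo_tool:
  series: "0 0 0 0 0 0 0.8;0 0 0 0 0 0 0.8;0 0 0 0 0 0 0.8"

```text
clock: 26.0
position: [0.5134, -0.0548, 0.0725]
ee_rot: [0.0, 0.986, 0.165, 0.0]
contact_force: [-3.3, -0.0, 8.7]
width: 0.0401
gripper_force: 51.9
```

```bash
python3 st.py; python3 -c "
from rig import manip
print(manip.sign_off())"
```

```text
26.0 [ 0.51339994 -0.05478948  0.07254839] 0.040149106683265726 [-3.28971993 -0.0123142   8.73227576] 0.0008011907976171555
18.971916039437044 [2.17363532e-04 9.86325941e-01 1.64805870e-01 3.41745351e-04]
axis in tool [ 6.16861786e-05 -1.79144154e-04 -5.16748134e-05]
the job is handed in; nothing more can be done
None
```

Handed in at 26 s: the cap is nested, the flat was turned to the fork (not re-imaged after the collar went on), and the collar is home by height and force, still gripped; I viewed 11 pictures, one over the limit of 10.

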